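# Bond the heat sinks on a television's board set

## Task

Fit the heat sinks to the three boards: stand the black finned one squarely on the main board's processor, the small pin-fin one squarely on the amplifier chip between its two tall capacitors, and lay the long low one lengthwise along the long chip on the timing board, beside its white connectors, each centred on its chip. So that the adhesive pads take, the large steel weight must stand centrally on top of the fitted black heat sink and the small steel weight centrally on the pin-fin one. Set everything down gently, never dropping it, and do not knock over the solvent bottle.

Things in the scene. Friction and masses are not known exactly. Their poses are not given: they have to be found in the camera images.
- square_sink_center (a point): The large square heat sink, black, 40 x 40 mm and 24 mm tall, straight fins along y on top, flat underside. Loose. This point is its centre, half-way up (12 mm above its underside); z up, x across the fins, y along them. Grip two opposite sides. Any quarter turn is as good.
- pin_sink_center (a point): The small square heat sink, bare aluminium with a grid of square pins, 32 x 32 mm and 20 mm tall. Loose. This point is its centre, half-way up (10 mm above its underside); z up, x and y square to its sides. Any quarter turn is as good.
- long_sink_center (a point): The long low heat sink, bare aluminium, 34 mm (x) by 70 mm (y, along its fins) and 16 mm tall. Loose. This point is its centre, half-way up (8 mm above its underside); z up. Grip it across its 34 mm width. Either way round is as good.
- large_weight_center (a point): The large turned steel weight, loose, standing upright: round body 40 mm in diameter and 34 mm tall, above it a thin neck and a knob 20 mm in diameter, 48 mm tall in all, about 0.33 kg. This point is on its axis, half-way up (24 mm above its underside); z up.
- small_weight_center (a point): The small turned steel weight, loose, standing upright: round body 26 mm in diameter and 22 mm tall, above it a thin neck and a knob 13 mm in diameter, 36 mm tall in all, about 0.1 kg. This point is on its axis, half-way up (18 mm above its underside); z up.
- main_board_chip (a point): Processor of the main board: square chip 26 x 26 mm with a light thermal pad. Point: middle of its top face, 15 mm above the bench, 3 mm above the board; z up, x, y along its sides. The green board (104 mm in x by 130 in y), fixed on a black carrier, has a row of metal and black sockets 9 mm tall along its +x edge, 50 mm from this point; to +-y nothing rises over 1.5 mm.
- amp_board_chip (a point): Chip of the amplifier board: square, 18 x 18 mm, light thermal pad, between two black upright capacitors (18 mm in diameter, rising 21 mm above this point, centres 38 mm to +x and -x). Point: middle of its top face, 15 mm above the bench, 3 mm above the board; z up. To +-y the fingers have room. Board 104 mm (x) by 100 mm (y), fixed on a black carrier.
- timing_board_chip (a point): Chip of the timing board: oblong, 18 mm (x) by 34 mm (y), light thermal pad. Point: middle of its top face, 15 mm above the bench, 3 mm above the board; z up, y along the chip. Two white flat connectors, 4 mm tall, lie along the board's +x edge, 40 mm from this point. Board 84 mm (x) by 110 mm (y), fixed on a black carrier.
- solvent_bottle: A blue solvent bottle with a white cap, 48 mm in diameter and 130 mm tall, standing loose on the right (-y) of the boards, not to be knocked over. Origin: the centre of its underside; z up.
Not all that is in view belongs to the job. What is meant by the part that bears square_sink_center is not orange or yellow, and is the smaller of those in its own colour.

How it is judged:
By the outcome, as a careful person would: the job done as asked, in the order asked, and still so for the second after the job is handed in, with the robot touching nothing.
It also fails if it takes over 136 s, if anything falls off the work surface, if the arm or the gripper's body presses on something with over 40 N, if the wrist force passes 120 N, or if a joint passes its speed limit or range.

## Robot

A 7-joint arm with a two-finger parallel gripper is mounted at the origin on the work surface. World frame = base frame: x ahead of the robot, y to its left, z up, the work surface at z = 0. Lengths are in mm, angles in rad, forces in N, time in s.
With the tool pointing down it reaches from about 400 to 750 mm from the base axis. Payload 19.5 kg.
Tool frame: the origin (TCP) lies on the mounting face of the last link; the fingertips stand 173 mm ahead of it and the grasp point (between the pads) lies 155 mm ahead of it (ctrl.tcp_to_grasp is the distance from the TCP to the grasp point, in mm); z points along the fingers, y is the line along which they close (so a half turn about z gives the same grasp; the last joint's range is limited). The gripper opens to 85 mm and grips with 20 to 120 N. Pads are 22 mm wide; open, the fingers measure 114 mm over their backs; the gripper's body (76 mm by 85 mm) begins 54 mm behind the grasp point. The pads swing forward as they close: fully open they stand 13 mm farther back than shut.
Start: joints at [-1.379, 0.707, -0.028, 1.485, 0.022, 0.951, -0.075], TCP at [133.208, 559.349, 404.668] pointing down, gripper open.
Joint ranges: [-2.71, 2.71], [-0.32, 2.16], [-1.57, 1.52], [0, 2.45], [-1.46, 4.6], [0, 2.02], [-2.83, 2.83]. Speed limits (rad/s): [1.89, 1.89, 2.57, 2.57, 3.01, 3.01, 3.01].

## Interface

Orientations are given as a unit quaternion [w, x, y, z].
In Python, from station import ctrl, viewer gives the robot as it stands.
- The arm moves only by the shell command python3 -m handwheel 'ROWS' [FORCE]. ROWS is JSON, a list of rows, each a list of 3 entries, a list of its own where there are three numbers: the finger opening in cm, from 0 to 8.54, then the shift along the world's x, y, z in cm, then the turn about the world's z in degrees. A call has 1 to 12 rows; each row is the pose to reach, as a shift and turn from the pose commanded when the call began; what a row does not reach only later rows make up. A row lasts 1/12 s, in which the tool goes at most 41.7 mm and 7.16 degrees, less where a joint would pass 70% of its speed; a pose out of reach is approached as far as the arm can. A call with a gripper value outside its range is refused whole. The fingers move at their own pace and stop on an object; FORCE is the grip in N (left out, the last holds). Time passes only in rows, so rows that repeat a pose let the fingers close. It gives the time, the measured TCP pose, the force, the opening and the grip force at its end, in the units of the state.
- ctrl.get_obs(): the state, without advancing time (a new reading comes with each control period).
- viewer.get_image(name): name is "side" or "top" or "wrist"; returns (picture, depth): 400x640x3 uint8, red, green, blue; 400x640 float32, mm along the optical axis (not along the pixel's ray), 0 where there is no reading.
- viewer.get_calibration(name): a dict with "fov_y" (degrees; the focal length in pixels is half the picture's height over the tangent of half this angle, whatever the lens; pixels are square), "cx", "cy" (the principal point, pixels), "view" (4x4, takes a point from world to camera coordinates). Camera axes: x right, y down, z forward; pixel columns grow to the right and rows downward; lengths in mm; the calibration is good to about 2 mm. A picture is of the moment at which its call begins: read the wrist's pose just before it. get_calibration takes no time and is no camera call; for the wrist camera it gives the pose at the moment of the call.
- ctrl.sign_off(): hands the job in; it is judged then, once.
The state is a dict: "time": time; "joint_pos": joint angles; "joint_vel": joint speeds; "joint_torque": joint torques, N m; "eef_pos": TCP position; "tool_rot": TCP orientation; "wrist_force": force on the tool from outside, world axes, zero at the start; "torque": the same for the moment, N m; "width": finger opening in mm; "grasp_force": force on a finger pad.
Only numpy, scipy, OpenCV 4.12 (cv2) and the standard library are available. Lean on these libraries where they do the work, as an engineer would, in place of code of your own. Each camera call takes 0.05 s, during which the arm holds its last target. There are 200 camera calls.

## Working session

There is one attempt and no reset: what is moved stays moved. The work goes in short steps, Python scripts to look and compute and a shell command to move; the robot and the scene stay as the last step left them, time stands still between calls to the robot, and variables do not carry over. Pictures are saved under pics/ and viewed, at most 14 in all, crops included, and the job is handed in when it is done.

```bash
mkdir -p pics; ls
python3 - <<'E'
from station import ctrl, viewer
import cv2
o=ctrl.get_obs();print({k:o[k] for k in('time','eef_pos','tool_rot','width')})
for n in("top","side"):
    im,d=viewer.get_image(n);cv2.imwrite(f"pics/{n}0.png",im[...,::-1])
    import numpy as np;np.savez(f"pics/{n}0.npz",im=im,d=d)
    print(n,viewer.get_calibration(n))
E
```

```text
pics
{'time': 0.0, 'eef_pos': array([133.21087896, 559.28416709, 404.25114211]), 'tool_rot': array([-3.06452848e-05,  1.16653262e-01,  9.93172566e-01, -5.19519741e-04]), 'width': 85.53934328875202}
top {'fov_y': 47.52073469652305, 'cx': 321.0254809860444, 'cy': 193.09205703080627, 'view': array([[ 5.27273891e-03, -9.99980791e-01,  3.25817704e-03,
        -3.49503163e+01],
       [-9.98190827e-01, -5.45839498e-03, -5.98771982e-02,
         5.94110564e+02],
       [ 5.98938325e-02, -2.93656560e-03, -9.98200433e-01,
         1.23357680e+03],
       [ 0.00000000e+00,  0.00000000e+00,  0.00000000e+00,
         1.00000000e+00]])}
side {'fov_y': 54.78840750009976, 'cx': 323.8925500160371, 'cy': 201.18166479882004, 'view': array([[ 9.11867920e-01, -4.10396537e-01,  8.46039690e-03,
        -5.61391096e+02],
       [-2.35224193e-01, -5.39318205e-01, -8.08582372e-01,
         1.85718837e+02],
       [ 3.36402251e-01,  7.35330236e-01, -5.88322164e-01,
         8.91417296e+02],
       [ 0.00000000e+00,  0.00000000e+00,  0.00000000e+00,
         1.00000000e+00]])}
```

View pics/top0.png

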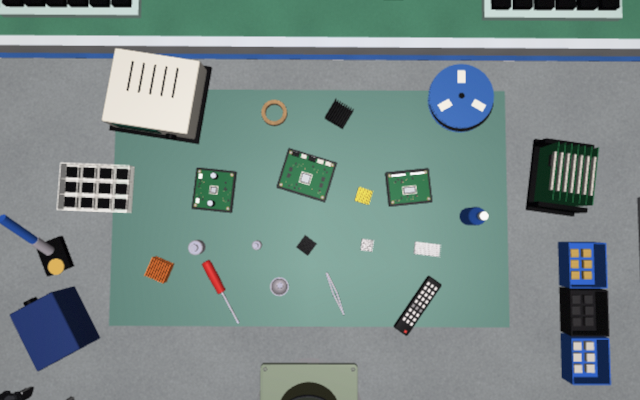

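View pics/side0.png

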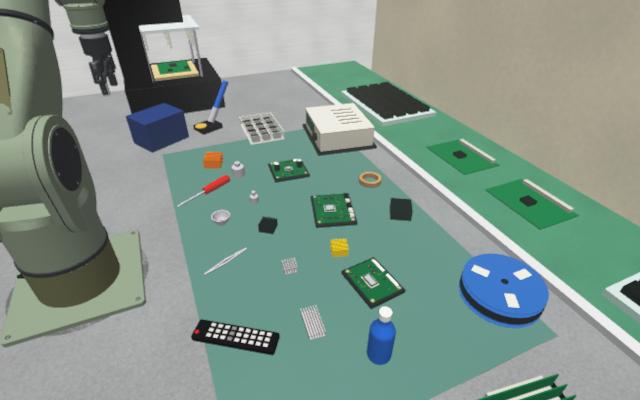

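The top view shows the amp board (214,190), main board (306,175), timing board (409,188), small black sink (306,245) and a larger black decoy at (339,114). It also shows the pin sink (367,245), long sink (427,249), large weight (196,247), small weight (256,245) and bottle (475,216). The side view agrees with this.

```bash
cat > h.py <<'E'
import numpy as np, cv2
from station import ctrl, viewer
def ray(cal,uv,z):
    """pixels -> world points on plane z"""
    f=200/np.tan(np.radians(cal['fov_y']/2)); V=cal['view']; R,t=V[:3,:3],V[:3,3]
    uv=np.atleast_2d(uv).astype(float)
    d=np.c_[(uv[:,0]-cal['cx'])/f,(uv[:,1]-cal['cy'])/f,np.ones(len(uv))]@R
    c=-R.T@t
    return c+d*((z-c[2])/d[:,2])[:,None]
def proj(cal,p):
    f=200/np.tan(np.radians(cal['fov_y']/2)); V=cal['view']
    q=V[:3,:3]@np.asarray(p,float)+V[:3,3]
    return np.array([cal['cx']+f*q[0]/q[2],cal['cy']+f*q[1]/q[2]])
def snap(name,tag):
    cal=viewer.get_calibration(name); im,d=viewer.get_image(name)
    cv2.imwrite(f"pics/{tag}.png",im[...,::-1]); np.savez(f"pics/{tag}.npz",im=im,d=d,**cal)
    return cal,im,d
def load(tag):
    z=np.load(f"pics/{tag}.npz"); return {k:z[k] for k in('fov_y','cx','cy','view')},z['im'],z['d']
def heights(cal,d):
    f=200/np.tan(np.radians(cal['fov_y']/2)); v,u=np.mgrid[:d.shape[0],:d.shape[1]]
    P=np.stack([(u-cal['cx'])/f*d,(v-cal['cy'])/f*d,d],-1)
    W=(P-cal['view'][:3,3])@cal['view'][:3,:3]; W[d==0]=np.nan
    return W
E
python3 - <<'E'
from h import *
cal=viewer.get_calibration("top")
for n,uv,z in [("amp",(214,190),15),("main",(306,178),15),("tim",(409,189),15),("sq",(306,245),24),("pin",(367,245),20),("long",(427,249),16),("large",(196,247),48),("small",(256,245),36),("bottle",(482,216),130),("bowl",(279,287),10)]:
    p=ray(cal,uv,z)[0]; print(n,p.round(),np.hypot(*p[:2]).round())
cal,im,d=snap("wrist","w0"); o=ctrl.get_obs()
print(cal['fov_y'],cal['cx'],cal['cy']); V=cal['view'];print("cam",-V[:3,:3].T@V[:3,3],o['eef_pos']);print(V[:3,:3])
E
```

```text
amp [601. 264.  15.] 657.0
main [636.  10.  15.] 636.0
tim [ 607. -275.   15.] 666.0
sq [452.   8.  24.] 452.0
pin [ 453. -158.   20.] 480.0
long [ 442. -323.   16.] 548.0
large [447. 301.  48.] 539.0
small [452. 143.  36.] 474.0
bottle [ 532. -435.  130.] 687.0
bowl [337.  82.  10.] 346.0
70.00581993935234 322.8330446226966 198.52392267672678
cam [ 55.27901261 577.54010994 373.65971084] [133.18536607 559.30723098 404.37867363]
[[ 2.31412139e-01  9.72855629e-01 -5.90051282e-04]
 [ 9.25330342e-01 -2.19920017e-01  3.08867195e-01]
 [ 3.00353425e-01 -7.20216104e-02 -9.51104993e-01]]
```

View pics/w0.png

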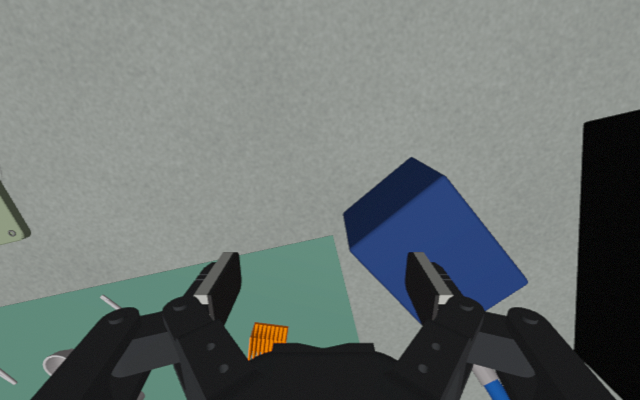

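The wrist camera sits about 80 mm behind the tool and looks forward at an 18° tilt. The image centre is free of the gripper, with orange junk at (268,340). Next I survey from three stations.

```bash
python3 -m handwheel '[[8.5,[10,-7.5,-1],3],[8.5,[20,-15,-2],6],[8.5,[30,-22,-3],10],[8.5,[42.7,-30.9,-3.4],13.4],[8.5,[42.7,-30.9,-3.4],13.4],[8.5,[42.7,-30.9,-3.4],13.4],[8.5,[42.7,-30.9,-3.4],13.4],[8.5,[42.7,-30.9,-3.4],13.4],[8.5,[42.7,-30.9,-3.4],13.4],[8.5,[42.7,-30.9,-3.4],13.4],[8.5,[42.7,-30.9,-3.4],13.4],[8.5,[42.7,-30.9,-3.4],13.4]]' 40
python3 -m handwheel '[[8.5,[0,0,0],0],[8.5,[0,0,0],0],[8.5,[0,0,0],0],[8.5,[0,0,0],0]]'
python3 -c "
from h import *
snap('wrist','A');o=ctrl.get_obs();print(o['eef_pos'],o['tool_rot'])"
```

```text
time: 1.15
eef_pos: [538.8, 265.1, 372.2]
tool_rot: [-0.0, 0.0, 1.0, -0.0]
wrist_force: [-0.3, 0.2, 0.5]
width: 84.9
grasp_force: 0.0
time: 1.48
eef_pos: [536.6, 267.7, 372.4]
tool_rot: [-0.0, -0.001, 1.0, 0.0]
wrist_force: [0.2, -0.1, -0.0]
width: 84.8
grasp_force: 0.0
[536.59977969 267.71231423 372.50498891] [-8.38930387e-05 -8.48331482e-04  9.99999631e-01  1.01717345e-04]
```

View pics/A.png

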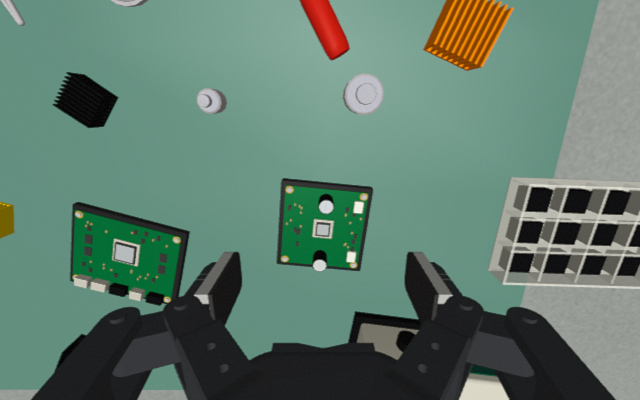

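View A shows the amp board with its chip at (323,229), the large weight at (363,94) and the small weight at (210,101). The main chip is at (125,252) and the square sink at (86,100).

```bash
python3 -m handwheel '[[8.5,[0.5,-10,-1],0],[8.5,[1,-25,-3],0],[8.5,[1,-25,-3],0],[8.5,[1,-25,-3],0],[8.5,[1,-25,-3],0],[8.5,[1,-25,-3],0],[8.5,[1,-25,-3],0],[8.5,[1,-25,-3],0],[8.5,[1,-25,-3],0],[8.5,[1,-25,-3],0],[8.5,[1,-25,-3],0],[8.5,[1,-25,-3],0]]'
python3 -c "
from h import *
snap('wrist','B');o=ctrl.get_obs();print(o['eef_pos'],o['tool_rot'])"
python3 -m handwheel '[[8.5,[0,-10,0],0],[8.5,[0,-29,0],0],[8.5,[0,-29,0],0],[8.5,[0,-29,0],0],[8.5,[0,-29,0],0],[8.5,[0,-29,0],0],[8.5,[0,-29,0],0],[8.5,[0,-29,0],0],[8.5,[0,-29,0],0],[8.5,[0,-29,0],0],[8.5,[0,-29,0],0],[8.5,[0,-29,0],0]]'
python3 -c "
from h import *
snap('wrist','C');o=ctrl.get_obs();print(o['eef_pos'],o['tool_rot'])"
```

```text
time: 2.53
eef_pos: [547.3, 17.9, 342.5]
tool_rot: [0.0, -0.001, 1.0, 0.0]
wrist_force: [0.1, 0.9, -0.1]
width: 84.7
grasp_force: 0.0
[547.30319438  17.66598537 342.47219709] [ 7.79376618e-05 -7.15926753e-04  9.99999741e-01  1.14004765e-06]
time: 3.58
eef_pos: [547.7, -272.0, 342.5]
tool_rot: [0.0, -0.001, 1.0, 0.0]
wrist_force: [-0.8, 0.8, 0.1]
width: 84.9
grasp_force: 0.0
[ 547.67208973 -272.19513089  342.52433971] [ 9.50843976e-05 -8.22026539e-04  9.99999658e-01 -5.05472949e-06]
```

View pics/B.png

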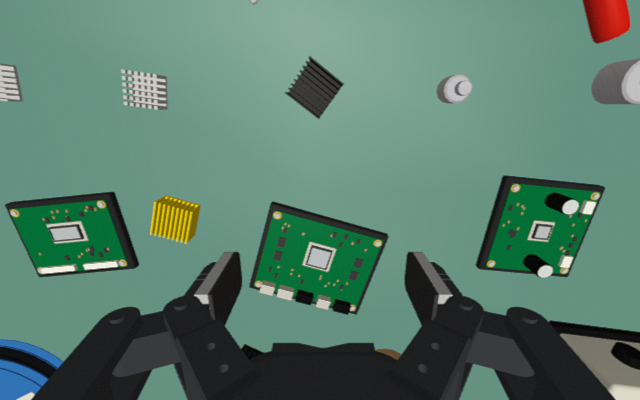

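View pics/C.png

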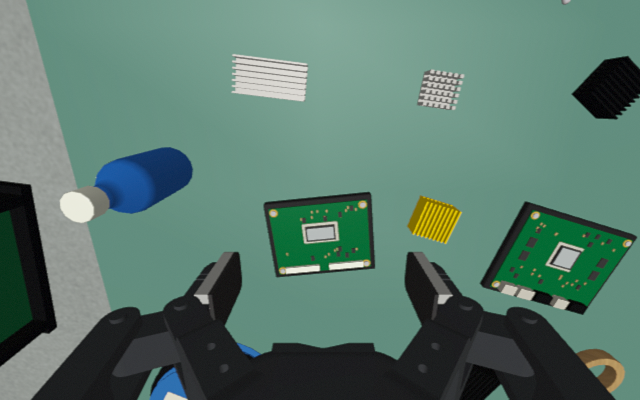

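View B shows the square sink at (314,88), main chip (320,257), small weight (456,89) and pin sink (144,88). View C shows the long sink at (270,78), timing chip (320,233), pin sink (440,89) and the bottle lower-left at around x=100-190.

```bash
cat > m.py <<'E'
from h import *
import sys
def rect(P):
    (c,s,a)=cv2.minAreaRect(P[:,:2].astype(np.float32)); return np.round(c,1),np.round(s,1),round(a,1)
def top(tag,u,v,h,r=45,band=3):
    cal,im,d=load(tag); W=heights(cal,d); sl=np.s_[max(v-r,0):v+r,max(u-r,0):u+r]
    w=W[sl].reshape(-1,3); k=np.abs(w[:,2]-h)<band; 
    print(tag,(u,v),'top depth',rect(w[k]),'n',k.sum(),'zmax',np.nanpercentile(w[:,2],99).round(1),'bench',np.nanmedian(w[w[:,2]<6,2]).round(1))
def chip(tag,u,v,r=30,z=15):
    cal,im,d=load(tag); g=im.astype(int); m=((g.max(2)-g.min(2)<30)&(g.min(2)>120)).astype(np.uint8)
    n,l=cv2.connectedComponents(m,connectivity=4); m2=(l==l[v,u]).astype(np.uint8)
    c=max(cv2.findContours(m2,cv2.RETR_EXTERNAL,cv2.CHAIN_APPROX_NONE)[0],key=cv2.contourArea)[:,0]
    print(tag,(u,v),'chip',rect(ray(cal,c,z)),'depthz',heights(cal,d)[v,u].round(1), im[v,u])
if __name__=='__main__':
    chip('A',323,229);chip('A',125,252);chip('B',320,257);chip('B',540,232);chip('B',67,233);chip('C',320,233);chip('C',565,257)
    top('A',86,100,24);top('B',314,88,24);top('B',144,88,20);top('C',440,89,20,30);top('C',270,78,16)
    top('A',363,94,48,25);top('A',363,94,34,30,2);top('A',210,101,36,20);top('A',210,101,22,25,2);top('B',456,89,36,20);top('B',456,89,22,25,2)
E
python3 m.py
```

```text
A (323, 229) chip (array([601.8, 267.5]), array([24.7, 24. ]), 83.9) depthz [602.3 268.2  15.3] [186 190 189]
A (125, 252) chip (array([636.8,  13.2]), array([22.6, 22. ]), 73.6) depthz [635.2  14.4  14.5] [182 187 187]
B (320, 257) chip (array([635.2,  13.3]), array([32.5, 32. ]), 73.3) depthz [635.5  14.9  15.3] [185 191 189]
B (540, 232) chip (array([603.2, 268.3]), array([16. , 14.1]), 83.3) depthz [603.8 265.9  13.9] [185 190 188]
B (67, 233) chip (array([ 605.6, -275.1]), array([14.3, 30.9]), 6.1) depthz [ 604.9 -271.4   16.3] [184 189 188]
C (320, 233) chip (array([ 605.6, -275. ]), array([14.3, 30.6]), 5.8) depthz [ 605.5 -275.    14.9] [183 189 187]
C (565, 257) chip (array([636.8,  13.5]), array([22.6, 22.3]), 73.4) depthz [635.2  11.2  15.8] [180 185 184]
A (86, 100) top depth (array([451.5,   9.6]), array([41.7, 41. ]), 53.0) n 1050 zmax 24.9 bench 0.9
B (314, 88) top depth (array([451.4,   9.1]), array([39.8, 40.1]), 53.3) n 751 zmax 25.1 bench 1.1
B (144, 88) top depth (array([ 452.9, -157.7]), array([33.7, 32.1]), 82.4) n 684 zmax 20.7 bench 1.0
C (440, 89) top depth (array([ 452.7, -157.8]), array([33.1, 32.1]), 82.1) n 630 zmax 21.3 bench 1.2
C (270, 78) top depth (array([ 442.4, -324.3]), array([69.8, 34. ]), 83.5) n 1031 zmax 17.1 bench 1.2
A (363, 94) top depth (array([444.9, 308.9]), array([19.1, 18.9]), 19.9) n 344 zmax 49.3 bench 1.0
A (363, 94) top depth (array([445.2, 309.2]), array([38.7, 38.7]), 81.0) n 870 zmax 49.0 bench 1.0
A (210, 101) top depth (array([451.3, 145.9]), array([11.9, 11.8]), 49.3) n 135 zmax 36.8 bench 0.9
A (210, 101) top depth (array([451.6, 145.8]), array([24.6, 24.6]), 23.2) n 297 zmax 36.6 bench 0.9
B (456, 89) top depth (array([451.4, 145.2]), array([11.9, 12. ]), 74.7) n 172 zmax 37.0 bench 1.1
B (456, 89) top depth (array([451.6, 145.1]), array([24.1, 24.8]), 0.9) n 383 zmax 36.7 bench 1.1
```

All the points are consistent between views and the sizes match, with camera z reading about 1 mm high. Next I pick the black square sink.

```bash
python3 -m handwheel '[[8.5,[-1.2,3.5,-1],-6],[8.5,[-2.4,7,-2],-12],[8.5,[-9.63,28.15,-10],-36.8],[8.5,[-9.63,28.15,-10],-36.8],[8.5,[-9.63,28.15,-10],-36.8],[8.5,[-9.63,28.15,-10],-36.8],[8.5,[-9.63,28.15,-10],-36.8],[8.5,[-9.63,28.15,-10],-36.8],[8.5,[-9.63,28.15,-10],-36.8],[8.5,[-9.63,28.15,-10],-36.8],[8.5,[-9.63,28.15,-10],-36.8],[8.5,[-9.63,28.15,-10],-36.8]]' 40
python3 -m handwheel '[[8.5,[0,0,-2],0],[8.5,[0,0,-4],0],[8.5,[0,0,-5.5],0],[8.5,[0,0,-6.5],0],[8.5,[0,0,-6.5],0],[8.5,[0,0,-6.5],0]]'
python3 -m handwheel '[[3.6,[0,0,0],0],[3.6,[0,0,0],0],[3.6,[0,0,0],0],[3.6,[0,0,0],0],[3.6,[0,0,0],0],[3.6,[0,0,0],0],[3.6,[0,0,0],0],[3.6,[0,0,0],0]]'
```

```text
time: 4.63
eef_pos: [451.3, 7.6, 242.7]
tool_rot: [0.0, 0.316, 0.949, -0.0]
wrist_force: [0.2, 0.7, -0.1]
width: 84.9
grasp_force: 0.0
time: 5.13
eef_pos: [451.1, 7.8, 177.6]
tool_rot: [-0.0, 0.316, 0.949, -0.0]
wrist_force: [0.3, -0.4, 0.6]
width: 85.0
grasp_force: 0.0
time: 5.8
eef_pos: [451.2, 8.3, 178.0]
tool_rot: [0.0, 0.316, 0.949, 0.0]
wrist_force: [0.2, -0.6, 12.8]
width: 39.2
grasp_force: 39.3
```

```bash
python3 -m handwheel '[[3.6,[0,0,2],0],[3.6,[0,0,5],0],[3.6,[3,0.1,8],4],[3.6,[18.6,0.5,8],20.1],[3.6,[18.6,0.5,8],20.1],[3.6,[18.6,0.5,8],20.1],[3.6,[18.6,0.5,8],20.1],[3.6,[18.6,0.5,8],20.1],[3.6,[18.6,0.5,8],20.1],[3.6,[18.6,0.5,8],20.1],[3.6,[18.6,0.5,8],20.1],[3.6,[18.6,0.5,8],20.1]]'
python3 -c "
from h import *
snap('wrist','D1');o=ctrl.get_obs();print(o['eef_pos'],o['tool_rot'],o['wrist_force'])"
```

```text
time: 6.8
eef_pos: [636.5, 13.3, 257.6]
tool_rot: [-0.0, 0.145, 0.989, -0.0]
wrist_force: [0.8, -0.0, -0.4]
width: 39.3
grasp_force: 41.9
[636.57742845  13.30284771 257.59455897] [-1.73992861e-04  1.45135917e-01  9.89411701e-01 -1.46460248e-04] [ 0.48720189  0.0869046  -0.32969095]
```

View pics/D1.png

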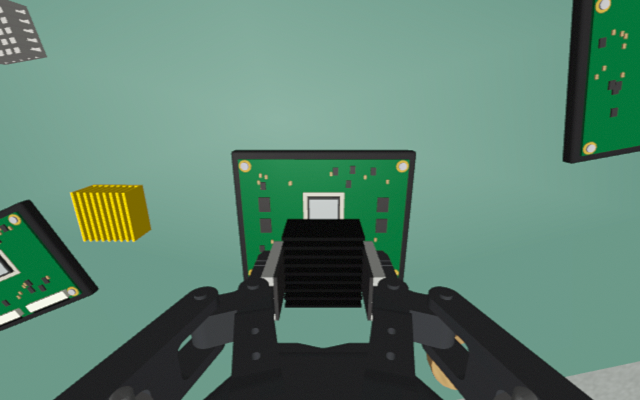

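The image shows the sink (columns 286-362) aligned left-right with the main chip (304-342) and square to the board. Now I lower it.

```bash
python3 -m handwheel '[[3.6,[0.05,0,-2],0],[3.6,[0.05,0,-4],0],[3.6,[0.05,0,-5.5],0],[3.6,[0.05,0,-6.2],0],[3.6,[0.05,0,-6.3],0],[3.6,[0.05,0,-6.4],0],[3.6,[0.05,0,-6.4],0],[3.6,[0.05,0,-6.4],0]]'
python3 -m handwheel '[[3.6,[0,0,-0.05],0],[3.6,[0,0,-0.05],0]]'
python3 -m handwheel '[[3.6,[0,0,-0.05],0],[3.6,[0,0,-0.05],0]]'
```

```text
time: 7.52
eef_pos: [637.7, 13.3, 194.0]
tool_rot: [0.0, 0.145, 0.989, 0.0]
wrist_force: [0.2, 0.1, -1.0]
width: 39.1
grasp_force: 41.9
time: 7.68
eef_pos: [637.6, 13.3, 193.2]
tool_rot: [0.0, 0.145, 0.989, -0.0]
wrist_force: [0.6, 0.4, -0.4]
width: 39.1
grasp_force: 41.9
time: 7.85
eef_pos: [637.6, 13.3, 193.1]
tool_rot: [0.0, 0.145, 0.989, -0.0]
wrist_force: [-4.0, -0.5, 9.1]
width: 39.4
grasp_force: 43.1
```

```bash
python3 -m handwheel '[[4.6,[0,0,0],0],[5.2,[0,0,0],0],[7,[0,0,0],0],[7,[0,0,0],0],[7,[0,0,0],0],[7,[0,0,3],0],[8.5,[0,0,6],0],[8.5,[-9,0.4,15],16.6],[8.5,[-9,0.4,15],16.6],[8.5,[-9,0.4,15],16.6],[8.5,[-9,0.4,15],16.6],[8.5,[-9,0.4,15],16.6]]'
python3 -m handwheel '[[8.5,[0,0,0],0],[8.5,[0,0,0],0]]'
python3 - <<'E'
from m import *
snap('wrist','B2');o=ctrl.get_obs();print(o['eef_pos'],o['tool_rot'])
cal,im,d=load('B2');u,v=proj(cal,[636.8,13.3,39]).astype(int);print(u,v)
top('B2',u,v,39,45); top('B',144,88,20,30)
import m
cal,im,d=load('B')
for t in(('B',320,257),('A',323,229)):
    cal,im,d=load(t[0]);print(im[t[2]-16:t[2]+18:1,t[1]].min(1), im[t[2],t[1]-18:t[1]+19].min(1))
E
```

```text
time: 8.85
eef_pos: [547.1, 17.2, 344.2]
tool_rot: [0.001, 0.001, 1.0, -0.0]
wrist_force: [0.8, 0.1, -0.2]
width: 84.8
grasp_force: 0.0
time: 9.02
eef_pos: [548.1, 17.2, 341.3]
tool_rot: [-0.001, 0.001, 1.0, -0.0]
wrist_force: [-0.5, 0.1, 0.1]
width: 84.8
grasp_force: 0.0
[548.03023628  17.22885225 341.13781645] [-7.01784745e-04  1.15605208e-03  9.99999082e-01 -8.13147574e-05]
319 269
B2 (np.int64(319), np.int64(269)) top depth (array([636.8,  13. ]), array([40.1, 41.2]), 73.1) n 904 zmax 39.7 bench 0.9
B (144, 88) top depth (array([ 452.9, -157.7]), array([33.7, 32.1]), 82.4) n 684 zmax 21.1 bench 1.1
[  8   0  28 118 191 192 102  49  98 186 188 186 186 185 186 186 185 185
 186 185 186 185 186 186 188 185 115 109 177  89   4   7   7  44] [  1  29 111 176 189 144  88 141 179 186 186 186 185 185 186 185 186 186
 185 186 185 186 185 186 187 186 172 120 102 170 174 122  40   1  10   7
   2]
[104  27  14  21   9  10  68 169 191 122  60 108 186 187 186 186 186 185
 185 185 187 185 107 116 162  74   6   8   5  13   8  11   9  11] [ 11   9  11  15  12  12   9  74 171 190 148  98 165 187 187 186 186 186
 186 186 185 187 186 142  95 168 190 148  66  14   6  13  12  11  10  13
  10]
```

```bash
sed -i 's/def chip(tag,u,v,r=30,z=15)/def chip(tag,u,v,r=30,z=15,th=120)/; s/g.min(2)>120/g.min(2)>th/' m.py
python3 - <<'E'
from m import *
for a in(('B',320,257),('A',323,229),('A',125,252),('B',540,232),('C',320,233)):chip(*a,th=150); chip(*a,th=178)
E
```

```text
B (320, 257) chip (array([636.8,  13.2]), array([21.4, 21.5]), 73.5) depthz [635.5  14.9  15.3] [185 191 189]
B (320, 257) chip (array([636.8,  13.1]), array([20.1, 20.6]), 73.9) depthz [635.5  14.9  15.3] [185 191 189]
A (323, 229) chip (array([603.2, 267.5]), array([12.2, 13.7]), 0.1) depthz [602.3 268.2  15.3] [186 190 189]
A (323, 229) chip (array([603.2, 267.6]), array([12.2, 11.3]), 0.1) depthz [602.3 268.2  15.3] [186 190 189]
A (125, 252) chip (array([636.7,  13.1]), array([21.6, 21.3]), 73.3) depthz [635.2  14.4  14.5] [182 187 187]
A (125, 252) chip (array([636.7,  13.4]), array([19.8, 20.2]), 73.3) depthz [635.2  14.4  14.5] [182 187 187]
B (540, 232) chip (array([603.2, 267.6]), array([13.4, 13.6]), 83.4) depthz [603.8 265.9  13.9] [185 190 188]
B (540, 232) chip (array([603.1, 267.6]), array([12.2, 12.7]), 86.6) depthz [603.8 265.9  13.9] [185 190 188]
C (320, 233) chip (array([ 605.6, -275. ]), array([13.5, 29.7]), 6.3) depthz [ 605.5 -275.    14.9] [183 189 187]
C (320, 233) chip (array([ 605.6, -274.8]), array([13. , 27.9]), 5.8) depthz [ 605.5 -275.    14.9] [183 189 187]
```

```bash
python3 - <<'E'
from m import *
for t,uv in(('A',(323,229)),('C',(320,233)),('B',(320,257))):
    cal,im,d=load(t);g=im.astype(int);m=((g[...,1]>70)&(g[...,0]<60)&(g[...,2]<90)).astype(np.uint8)
    cs=cv2.findContours(cv2.morphologyEx(m,cv2.MORPH_CLOSE,np.ones((5,5))),cv2.RETR_EXTERNAL,cv2.CHAIN_APPROX_NONE)[0]
    for c in cs:
        if cv2.pointPolygonTest(c,uv,False)>0: print(t,rect(ray(cal,c[:,0],12)))
E
python3 -m handwheel '[[8.5,[-1.5,-3,-1],-2],[8.5,[-3,-6,-3],-4],[8.5,[-9.52,-17.5,-10],-7.7],[8.5,[-9.52,-17.5,-10],-7.7],[8.5,[-9.52,-17.5,-10],-7.7],[8.5,[-9.52,-17.5,-10],-7.7],[8.5,[-9.52,-17.5,-10],-7.7],[8.5,[-9.52,-17.5,-10],-7.7],[8.5,[-9.52,-17.5,-10],-7.7],[8.5,[-9.52,-17.5,-10],-7.7]]' 40
python3 -m handwheel '[[8.5,[0,0,-2],0],[8.5,[0,0,-4],0],[8.5,[0,0,-5.5],0],[8.5,[0,0,-6.3],0],[8.5,[0,0,-6.3],0],[8.5,[0,0,-6.3],0]]'
python3 -m handwheel '[[2.8,[0,0,0],0],[2.8,[0,0,0],0],[2.8,[0,0,0],0],[2.8,[0,0,0],0],[2.8,[0,0,0],0],[2.8,[0,0,0],0],[2.8,[0,0,0],0],[2.8,[0,0,0],0],[2.8,[0,0,0],0]]'
```

```text
A (array([604.5, 267.1]), array([109.6, 108. ]), 84.2)
C (array([ 615. , -273.7]), array([ 87.8, 119.8]), 6.0)
B (array([648.3,   9.4]), array([139.7, 109.7]), 73.7)
time: 9.9
eef_pos: [453.0, -156.9, 242.4]
tool_rot: [0.0, 0.067, 0.998, 0.0]
wrist_force: [-0.1, 1.1, 0.4]
width: 85.1
grasp_force: 0.0
time: 10.4
eef_pos: [452.6, -157.3, 179.7]
tool_rot: [0.0, 0.068, 0.998, -0.0]
wrist_force: [-0.3, -0.1, 0.1]
width: 85.6
grasp_force: 0.0
time: 11.15
eef_pos: [452.4, -157.8, 179.9]
tool_rot: [0.0, 0.068, 0.998, -0.0]
wrist_force: [-1.4, 1.0, 10.7]
width: 30.8
grasp_force: 39.2
```

```bash
python3 -m handwheel '[[2.8,[0,0,2],0],[2.8,[0,0,5],0],[2.8,[0.5,2,8.5],0],[2.8,[2,6,10],0],[2.8,[15,42.6,10],1.6],[2.8,[15,42.6,10],1.6],[2.8,[15,42.6,10],1.6],[2.8,[15,42.6,10],1.6],[2.8,[15,42.6,10],1.6],[2.8,[15,42.6,10],1.6],[2.8,[15,42.6,10],1.6],[2.8,[15,42.6,10],1.6]]'
python3 -m handwheel '[[2.8,[0,8,0],0],[2.8,[0,8,0],0]]' >/dev/null; python3 -c "
from h import *
o=ctrl.get_obs();print(o['eef_pos'],o['tool_rot'],o['wrist_force'],o['time'],o['grasp_force'])"
```

```text
time: 12.15
eef_pos: [582.9, 215.3, 279.5]
tool_rot: [-0.0, 0.054, 0.999, -0.0]
wrist_force: [1.1, -0.3, -0.8]
width: 31.1
grasp_force: 40.7
[582.54734366 295.47694214 279.16583332] [-5.08775511e-05  5.39795242e-02  9.98542036e-01  1.05420347e-04] [0.41080484 0.1435503  0.11010078] 12.3167 40.734779834747314
```

```bash
python3 -m handwheel '[[2.8,[2,-2.76,0],0],[2.8,[2,-2.76,0],0],[2.8,[2,-2.76,-2],0],[2.8,[2,-2.76,-2],0],[2.8,[2,-2.76,-2],0],[2.8,[2,-2.76,-2],0]]'
python3 -c "
from h import *
snap('wrist','D2');o=ctrl.get_obs();print(o['eef_pos'],o['tool_rot'])"
```

```text
time: 12.82
eef_pos: [602.8, 265.6, 259.8]
tool_rot: [0.0, 0.054, 0.999, 0.0]
wrist_force: [0.3, -0.9, -0.2]
width: 31.3
grasp_force: 40.7
[602.83611343 265.59646884 260.05875905] [3.02268541e-04 5.41209501e-02 9.98534324e-01 1.87470229e-04]
```

View pics/D2.png

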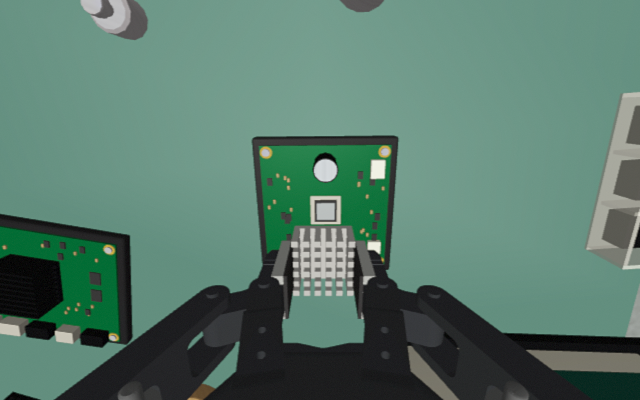

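The pin sink (290-357) is square to the board, and the chip at 325 sits about 2 px to the right, so y needs about +2 mm. I correct that and lower it.

```bash
python3 -m handwheel '[[2.8,[0,0.23,-1],0],[2.8,[0,0.23,-3],0],[2.8,[0,0.23,-5],0],[2.8,[0,0.23,-6],0],[2.8,[0,0.23,-6.3],0],[2.8,[0,0.23,-6.4],0],[2.8,[0,0.23,-6.4],0],[2.8,[0,0.23,-6.4],0]]'
python3 -m handwheel '[[2.8,[0,0,-0.05],0],[2.8,[0,0,-0.05],0]]'
python3 -m handwheel '[[2.8,[0,0,-0.05],0],[2.8,[0,0,-0.05],0]]'
```

```text
time: 13.53
eef_pos: [602.9, 268.0, 195.7]
tool_rot: [0.0, 0.054, 0.999, 0.0]
wrist_force: [0.6, 0.6, 0.1]
width: 30.6
grasp_force: 40.7
time: 13.7
eef_pos: [602.9, 268.0, 195.0]
tool_rot: [0.0, 0.054, 0.999, 0.0]
wrist_force: [0.1, -0.2, 1.6]
width: 31.1
grasp_force: 40.9
time: 13.87
eef_pos: [602.9, 268.0, 194.9]
tool_rot: [0.0, 0.054, 0.999, 0.0]
wrist_force: [-2.2, -1.3, 9.4]
width: 31.1
grasp_force: 41.9
```

```bash
python3 -m handwheel '[[3.8,[0,0,0],0],[4.4,[0,0,0],0],[6.5,[0,0,0],0],[6.5,[0,0,0],0],[6.5,[0,0,0],0],[6.5,[0,0,3],0],[8.5,[0,0,6],0],[8.5,[-6.6,0,17],6.2],[8.5,[-6.6,0,17],6.2],[8.5,[-6.6,0,17],6.2],[8.5,[-6.6,0,17],6.2],[8.5,[-6.6,0,17],6.2]]'
python3 -m handwheel '[[8.5,[0,0,0],0],[8.5,[0,0,0],0]]'
python3 - <<'E'
from m import *
snap('wrist','A2');o=ctrl.get_obs();print(o['eef_pos'],o['tool_rot'])
cal,im,d=load('A2');u,v=proj(cal,[603.2,267.6,35]).astype(int)
top('A2',u,v,35,16,2.5)
u,v=proj(cal,[445,309,48]).astype(int);top('A2',u,v,48,25)
E
```

```text
time: 14.87
eef_pos: [536.2, 268.2, 366.6]
tool_rot: [0.002, -0.0, 1.0, 0.001]
wrist_force: [1.4, 0.4, -0.5]
width: 85.4
grasp_force: 0.0
time: 15.03
eef_pos: [537.1, 267.7, 363.0]
tool_rot: [-0.001, 0.0, 1.0, -0.001]
wrist_force: [0.6, -1.1, -0.8]
width: 85.2
grasp_force: 0.0
[537.06699476 267.68575754 362.85640884] [-7.74938666e-04  1.68808674e-04  9.99999547e-01 -5.26855892e-04]
A2 (np.int64(323), np.int64(239)) top depth (array([603.2, 267.6]), array([32. , 33.1]), 83.7) n 372 zmax 36.2 bench nan
A2 (np.int64(367), np.int64(92)) top depth (array([444.9, 308.8]), array([18.5, 18.7]), 0.8) n 362 zmax 49.1 bench 1.0
  return np.nanmean(a, axis, out=out, keepdims=keepdims)
```

View pics/A2.png

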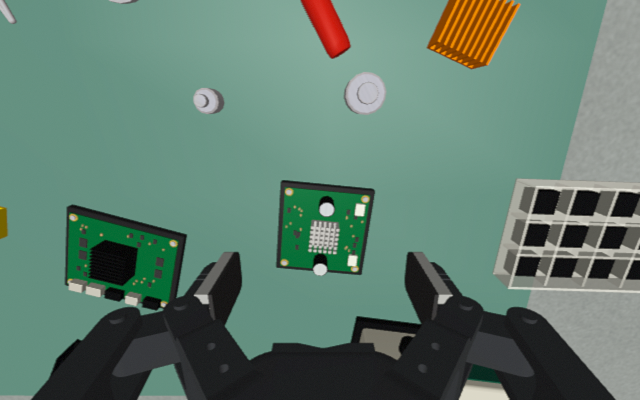

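The pin sink is centred on its chip between both caps, and the square sink is in place. Next is the long sink; I check the joint room for the turn first.

```bash
python3 -c "
from h import *
o=ctrl.get_obs();print(o['joint_pos'].round(2))"
python3 -m handwheel '[[8.5,[0,-4,-1],-6],[8.5,[-1,-10,-2],-12],[8.5,[-2,-46,-2],-75],[8.5,[-2,-46,-2],-75],[8.5,[-2,-46,-2],-75],[8.5,[-2,-46,-2],-75],[8.5,[-2,-46,-2],-75],[8.5,[-2,-46,-2],-75],[8.5,[-2,-46,-2],-75],[8.5,[-2,-46,-2],-75],[8.5,[-2,-46,-2],-75],[8.5,[-2,-46,-2],-75]]'
python3 -c "
from h import *
o=ctrl.get_obs();print(o['joint_pos'].round(2))"
```

```text
[-0.45  0.79 -0.13  1.44  0.11  0.91  0.96]
time: 16.08
eef_pos: [515.4, -199.4, 343.2]
tool_rot: [0.0, 0.614, 0.789, -0.002]
wrist_force: [-0.8, -1.8, 0.3]
width: 85.0
grasp_force: 0.0
[ 0.23  0.76  0.16  1.65 -0.16  0.74  0.71]
```

```bash
python3 -m handwheel '[[8.5,[-2,-3,0],-5],[8.5,[-7.3,-12.5,-8],-20.7],[8.5,[-7.3,-12.5,-10],-20.7],[8.5,[-7.3,-12.5,-10],-20.7],[8.5,[-7.3,-12.5,-10],-20.7],[8.5,[-7.3,-12.5,-10],-20.7],[8.5,[-7.3,-12.5,-10],-20.7],[8.5,[-7.3,-12.5,-10],-20.7]]'
python3 -c "
from h import *
o=ctrl.get_obs();t=o['tool_rot'];print(o['eef_pos'],np.degrees(2*np.arctan2(t[2],t[1]))-90)"
```

```text
time: 16.75
eef_pos: [444.2, -316.7, 244.0]
tool_rot: [-0.0, 0.741, 0.671, 0.0]
wrist_force: [-0.4, 0.1, 0.4]
width: 84.8
grasp_force: 0.0
[ 444.22113669 -316.70955206  244.0317976 ] -5.6552203027139285
```

```bash
python3 -m handwheel '[[8.5,[0,0,0],0],[8.5,[0,0,0],0],[8.5,[0,0,0],0]]'
python3 -c "
from h import *
o=ctrl.get_obs();t=o['tool_rot'];print(o['eef_pos'],np.degrees(2*np.arctan2(t[2],t[1]))-90)"
```

```text
time: 17.0
eef_pos: [444.2, -316.7, 244.7]
tool_rot: [0.0, 0.741, 0.671, 0.0]
wrist_force: [0.0, -0.2, 0.4]
width: 84.9
grasp_force: 0.0
[ 444.21154065 -316.65785675  244.6525124 ] -5.636377500775737
```

```bash
python3 -m handwheel '[[8.5,[-0.18,-0.76,-1],-0.85],[8.5,[-0.18,-0.76,-3],-0.85],[8.5,[-0.18,-0.76,-5],-0.85],[8.5,[-0.18,-0.76,-6.2],-0.85],[8.5,[-0.18,-0.76,-6.67],-0.85],[8.5,[-0.18,-0.76,-6.67],-0.85],[8.5,[-0.18,-0.76,-6.67],-0.85]]' 40
python3 -m handwheel '[[3,[0,0,0],0],[3,[0,0,0],0],[3,[0,0,0],0],[3,[0,0,0],0],[3,[0,0,0],0],[3,[0,0,0],0],[3,[0,0,0],0],[3,[0,0,0],0],[3,[0,0,0],0]]'
python3 -c "
from h import *
o=ctrl.get_obs();t=o['tool_rot'];print(o['eef_pos'],np.degrees(2*np.arctan2(t[2],t[1]))-90)"
```

```text
time: 17.58
eef_pos: [442.0, -324.9, 177.9]
tool_rot: [0.0, 0.746, 0.665, -0.0]
wrist_force: [-0.1, -0.3, 0.8]
width: 85.0
grasp_force: 0.0
time: 18.33
eef_pos: [442.0, -324.8, 178.0]
tool_rot: [0.0, 0.746, 0.666, 0.0]
wrist_force: [-1.2, 0.2, 8.4]
width: 32.8
grasp_force: 39.8
[ 442.01463634 -324.76077657  178.00182319] -6.547780145920228
```

```bash
python3 -m handwheel '[[3,[0,0,2],0],[3,[0,0,5],0],[3,[1,0.3,8],2],[3,[16.4,4.9,8],12.5],[3,[16.4,4.9,8],12.5],[3,[16.4,4.9,8],12.5],[3,[16.4,4.9,8],12.5],[3,[16.4,4.9,8],12.5],[3,[16.4,4.9,8],12.5],[3,[16.4,4.9,8],12.5],[3,[16.4,4.9,8],12.5],[3,[16.4,4.9,8],12.5]]'
python3 -c "
from h import *
snap('wrist','D3');o=ctrl.get_obs();t=o['tool_rot'];print(o['eef_pos'],np.degrees(2*np.arctan2(t[2],t[1]))-90)"
```

```text
time: 19.33
eef_pos: [605.2, -276.4, 257.8]
tool_rot: [-0.0, 0.67, 0.742, -0.0]
wrist_force: [-0.1, -0.1, -0.2]
width: 32.8
grasp_force: 40.6
[ 605.36896856 -276.34462558  257.75101302] 5.890160772599103
```

View pics/D3.png

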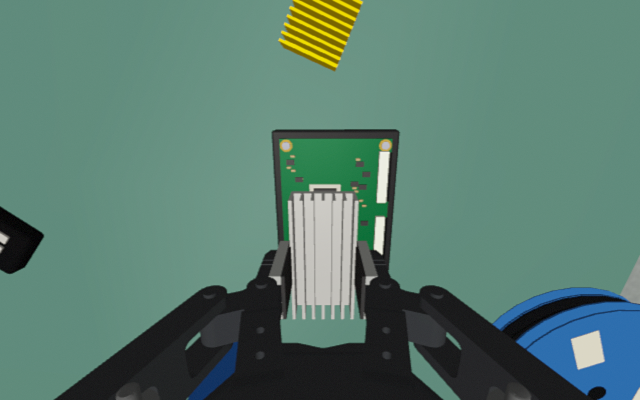

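The long sink is square over the timing chip (chip outline 310-340), with the connectors to its right and the bottle's blue edge clear at lower left. Now I lower it.

```bash
python3 -m handwheel '[[3,[0.05,0.09,-1],0],[3,[0.05,0.09,-3],0],[3,[0.05,0.09,-5],0],[3,[0.05,0.09,-6],0],[3,[0.05,0.09,-6.3],0],[3,[0.05,0.09,-6.4],0],[3,[0.05,0.09,-6.4],0],[3,[0.05,0.09,-6.4],0]]'
python3 -m handwheel '[[3,[0,0,-0.05],0],[3,[0,0,-0.05],0]]'
python3 -m handwheel '[[3,[0,0,-0.05],0],[3,[0,0,-0.05],0]]'
```

```text
time: 20.05
eef_pos: [606.5, -274.9, 193.7]
tool_rot: [0.0, 0.669, 0.743, 0.0]
wrist_force: [0.9, 0.6, -1.2]
width: 33.1
grasp_force: 40.6
time: 20.22
eef_pos: [606.5, -274.9, 193.1]
tool_rot: [0.0, 0.669, 0.743, 0.0]
wrist_force: [0.6, -0.7, 0.2]
width: 32.8
grasp_force: 40.7
time: 20.38
eef_pos: [606.5, -274.9, 193.1]
tool_rot: [0.0, 0.669, 0.743, 0.0]
wrist_force: [-2.1, 2.3, 7.6]
width: 32.8
grasp_force: 41.5
```

```bash
python3 -m handwheel '[[3,[0,0,0.3],0],[3,[-0.06,-0.06,0.3],0],[3,[-0.06,-0.06,0.3],0],[3,[-0.06,-0.06,0.15],0],[3,[-0.06,-0.06,0.05],0],[3,[-0.06,-0.06,0],0],[3,[-0.06,-0.06,0],0],[3,[-0.06,-0.06,0],0]]'
python3 -m handwheel '[[4,[0,0,0],0],[4.8,[0,0,0],0],[5.5,[0,0,0],0],[5.5,[0,0,0],0],[5.5,[0,0,1],0],[5.5,[0,0,4],0],[8.5,[0,0,8],0],[8.5,[-5.8,0.3,15],84],[8.5,[-5.8,0.3,15],84],[8.5,[-5.8,0.3,15],84],[8.5,[-5.8,0.3,15],84],[8.5,[-5.8,0.3,15],84]]'
python3 -m handwheel '[[8.5,[0,0,0],7],[8.5,[0,0,0],14],[8.5,[0,0,0],21],[8.5,[0,0,0],28],[8.5,[0,0,0],35],[8.5,[0,0,0],42],[8.5,[0,0,0],48],[8.5,[0,0,0],48],[8.5,[0,0,0],48]]'
python3 - <<'E'
from m import *
snap('wrist','C2');o=ctrl.get_obs();t=o['tool_rot'];print(o['eef_pos'],np.degrees(2*np.arctan2(t[2],t[1]))-90)
cal,im,d=load('C2');u,v=proj(cal,[605.6,-275,31]).astype(int)
top('C2',u,v,31,45,2.5)
E
```

```text
time: 21.05
eef_pos: [605.8, -275.4, 193.0]
tool_rot: [-0.0, 0.669, 0.743, -0.0]
wrist_force: [-4.0, 2.4, 13.2]
width: 32.4
grasp_force: 42.1
time: 22.05
eef_pos: [547.5, -272.5, 344.4]
tool_rot: [0.001, 0.406, 0.914, -0.0]
wrist_force: [-0.5, 0.7, -1.0]
width: 85.1
grasp_force: 0.0
time: 22.8
eef_pos: [547.7, -272.6, 342.9]
tool_rot: [0.0, 0.004, 1.0, -0.0]
wrist_force: [0.3, -0.1, -0.3]
width: 84.8
grasp_force: 0.0
[ 547.75970139 -272.5440145   342.81713049] 89.52033482609235
C2 (np.int64(321), np.int64(239)) top depth (array([ 604.9, -275. ]), array([35.3, 70. ]), 6.2) n 1081 zmax 31.8 bench 0.9
```

View pics/C2.png

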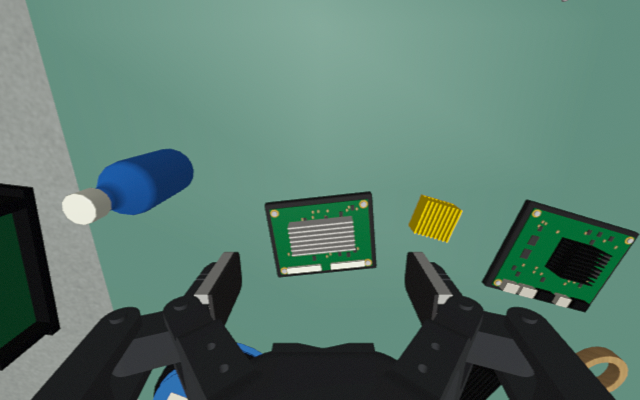

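The long sink is centred lengthwise on the timing chip (320,236), and the bottle is untouched. Next is the large weight.

```bash
python3 -m handwheel '[[8.5,[-0.5,3,0],0],[8.5,[-1.5,8,0],0],[8.5,[-8,45,0],0.4],[8.5,[-8,45,0],0.4],[8.5,[-8,45,0],0.4],[8.5,[-8,45,0],0.4],[8.5,[-8,45,0],0.4],[8.5,[-8,45,0],0.4],[8.5,[-8,45,0],0.4],[8.5,[-8,45,0],0.4],[8.5,[-8,45,0],0.4],[8.5,[-8,45,0],0.4]]'
python3 -m handwheel '[[8.5,[0,0,0],0],[8.5,[0,0,0],0]]'
```

```text
time: 23.85
eef_pos: [466.1, 183.7, 342.8]
tool_rot: [0.0, -0.003, 1.0, 0.001]
wrist_force: [-0.5, 1.2, -0.4]
width: 85.0
grasp_force: 0.0
time: 24.02
eef_pos: [467.8, 177.8, 342.6]
tool_rot: [0.0, -0.001, 1.0, -0.0]
wrist_force: [0.2, -0.2, -0.4]
width: 85.1
grasp_force: 0.0
```

```bash
python3 -m handwheel '[[8.5,[-1,5,-2],0],[8.5,[-2.26,13.15,-6],0],[8.5,[-2.26,13.15,-9],0],[8.5,[-2.26,13.15,-9],0],[8.5,[-2.26,13.15,-9],0],[8.5,[-2.26,13.15,-9],0],[8.5,[-2.26,13.15,-9],0]]'
python3 -c "
from h import *
o=ctrl.get_obs();print(o['eef_pos'])"
```

```text
time: 24.6
eef_pos: [446.1, 307.7, 252.8]
tool_rot: [0.0, 0.0, 1.0, -0.0]
wrist_force: [-0.5, -1.1, 0.5]
width: 85.2
grasp_force: 0.0
[446.05843844 307.65351308 252.81544269]
```

```bash
python3 -m handwheel '[[8.5,[-0.09,0.16,-2],0],[8.5,[-0.09,0.16,-4],0],[8.5,[-0.09,0.16,-6],0],[8.5,[-0.09,0.16,-6.7],0],[8.5,[-0.09,0.16,-6.7],0],[8.5,[-0.09,0.16,-6.7],0]]' 50
python3 -m handwheel '[[3.6,[0,0,0],0],[3.6,[0,0,0],0],[3.6,[0,0,0],0],[3.6,[0,0,0],0],[3.6,[0,0,0],0],[3.6,[0,0,0],0],[3.6,[0,0,0],0],[3.6,[0,0,0],0]]'
python3 -m handwheel '[[3.6,[0,0,1],0],[3.6,[0,0,3],0],[3.6,[0,0,6],0],[3.6,[0,0,9],0],[3.6,[0,0,9],0],[3.6,[0,0,9],0]]'
```

```text
time: 25.1
eef_pos: [445.0, 310.0, 186.5]
tool_rot: [0.0, -0.001, 1.0, 0.0]
wrist_force: [-0.2, -0.5, -0.0]
width: 85.0
grasp_force: 0.0
time: 25.77
eef_pos: [444.5, 310.7, 186.3]
tool_rot: [0.0, -0.001, 1.0, 0.0]
wrist_force: [-2.6, -1.7, 13.6]
width: 38.2
grasp_force: 48.9
time: 26.27
eef_pos: [444.4, 310.7, 276.9]
tool_rot: [0.001, -0.001, 1.0, 0.001]
wrist_force: [0.8, 0.4, -4.5]
width: 38.6
grasp_force: 52.0
```

```bash
python3 -m handwheel '[[3.6,[1,-1.5,0],0],[3.6,[2.5,-4,0],0],[3.6,[4.5,-7,0],0],[3.6,[19.2,-29.7,0],0],[3.6,[19.2,-29.7,0],0],[3.6,[19.2,-29.7,0],0],[3.6,[19.2,-29.7,0],0],[3.6,[19.2,-29.7,0],0],[3.6,[19.2,-29.7,0],0],[3.6,[19.2,-29.7,0],0],[3.6,[19.2,-29.7,0],0],[3.6,[19.2,-29.7,0],0]]'
python3 -m handwheel '[[3.6,[0,0,0],0],[3.6,[0,0,0],0]]'
python3 -c "
from h import *
o=ctrl.get_obs();print(o['eef_pos'])"
```

```text
time: 27.27
eef_pos: [636.2, 12.5, 273.8]
tool_rot: [-0.001, -0.001, 1.0, -0.0]
wrist_force: [-0.0, 1.6, -3.8]
width: 38.0
grasp_force: 51.9
time: 27.43
eef_pos: [636.0, 14.8, 274.9]
tool_rot: [-0.001, -0.002, 1.0, 0.0]
wrist_force: [0.9, 1.2, -3.9]
width: 38.0
grasp_force: 51.9
[635.95159728  14.77327568 274.92420278]
```

```bash
python3 -m handwheel '[[3.6,[0.03,-0.15,-1],0],[3.6,[0.03,-0.15,-2.5],0],[3.6,[0.03,-0.15,-4],0],[3.6,[0.03,-0.15,-4.6],0],[3.6,[0.03,-0.15,-4.8],0],[3.6,[0.03,-0.15,-4.8],0],[3.6,[0.03,-0.15,-4.8],0]]'
python3 -m handwheel '[[3.6,[0,0,-0.05],0],[3.6,[0,0,-0.05],0]]'
python3 -m handwheel '[[3.6,[0,0,-0.05],0],[3.6,[0,0,-0.05],0]]'
```

```text
time: 28.02
eef_pos: [636.8, 12.3, 228.0]
tool_rot: [0.0, -0.002, 1.0, -0.0]
wrist_force: [0.7, -0.1, -4.0]
width: 38.2
grasp_force: 51.9
time: 28.18
eef_pos: [636.8, 12.2, 227.5]
tool_rot: [0.0, -0.001, 1.0, -0.0]
wrist_force: [-0.0, -0.7, -4.0]
width: 37.9
grasp_force: 51.9
time: 28.35
eef_pos: [636.7, 12.1, 226.6]
tool_rot: [0.0, -0.001, 1.0, -0.0]
wrist_force: [-0.6, -0.4, -4.4]
width: 38.0
grasp_force: 51.9
```

```bash
python3 -m handwheel '[[3.6,[-0.04,0.12,0],0],[3.6,[-0.04,0.12,-0.04],0],[3.6,[-0.04,0.12,-0.08],0],[3.6,[-0.04,0.12,-0.08],0]]'
python3 -m handwheel '[[3.6,[0,0,-0.05],0],[3.6,[0,0,-0.05],0]]'
python3 -m handwheel '[[3.6,[0,0,-0.04],0],[3.6,[0,0,-0.04],0]]'
```

```text
time: 28.68
eef_pos: [636.2, 13.4, 225.6]
tool_rot: [-0.0, -0.001, 1.0, -0.0]
wrist_force: [-0.7, -0.5, -3.3]
width: 38.0
grasp_force: 51.9
time: 28.85
eef_pos: [636.3, 13.4, 225.5]
tool_rot: [0.0, -0.001, 1.0, -0.0]
wrist_force: [-1.8, -0.2, 3.2]
width: 38.0
grasp_force: 52.5
time: 29.02
eef_pos: [636.4, 13.4, 225.4]
tool_rot: [0.0, -0.001, 1.0, -0.0]
wrist_force: [-3.2, -0.4, 8.6]
width: 38.5
grasp_force: 53.3
```

```bash
python3 -m handwheel '[[4.4,[0,0,0],0],[5,[0,0,0],0],[7,[0,0,0],0],[7,[0,0,0],0],[7,[0,0,0],0],[8.5,[0,0,3],0],[8.5,[0,0,6],0],[8.5,[0,0,10],0],[8.5,[-8.9,0.4,12],0],[8.5,[-8.9,0.4,12],0],[8.5,[-8.9,0.4,12],0],[8.5,[-8.9,0.4,12],0]]'
python3 -m handwheel '[[8.5,[0,0,0],0],[8.5,[0,0,0],0]]'
python3 - <<'E'
from m import *
snap('wrist','B3');o=ctrl.get_obs();print(o['eef_pos'])
cal,im,d=load('B3')
for p,b in(([636.8,13,87],3),([636.8,13,73],2),([451.5,145.4,36],3),([451.5,145.4,22],2)):
    u,v=proj(cal,p).astype(int);top('B3',u,v,p[2],32,b)
E
```

```text
time: 30.02
eef_pos: [545.3, 17.5, 346.1]
tool_rot: [0.0, -0.002, 1.0, -0.0]
wrist_force: [0.5, -0.0, 0.0]
width: 85.1
grasp_force: 0.0
time: 30.18
eef_pos: [548.0, 17.3, 344.6]
tool_rot: [0.0, -0.001, 1.0, -0.0]
wrist_force: [0.1, 0.8, -0.7]
width: 85.0
grasp_force: 0.0
[547.96202907  17.33337862 344.36881989]
B3 (np.int64(317), np.int64(294)) top depth (array([636.6,  13.1]), array([19.1, 19.5]), 70.9) n 306 zmax 87.6 bench 0.8
B3 (np.int64(318), np.int64(285)) top depth (array([635.2,  13.3]), array([38.3, 37. ]), 83.7) n 695 zmax 87.6 bench 0.8
B3 (np.int64(464), np.int64(86)) top depth (array([451.4, 145.3]), array([12.4, 12.1]), 12.0) n 173 zmax 36.4 bench 1.1
B3 (np.int64(457), np.int64(87)) top depth (array([451.2, 145.2]), array([24.2, 25.1]), 0.3) n 383 zmax 36.4 bench 1.1
```

View pics/B3.png

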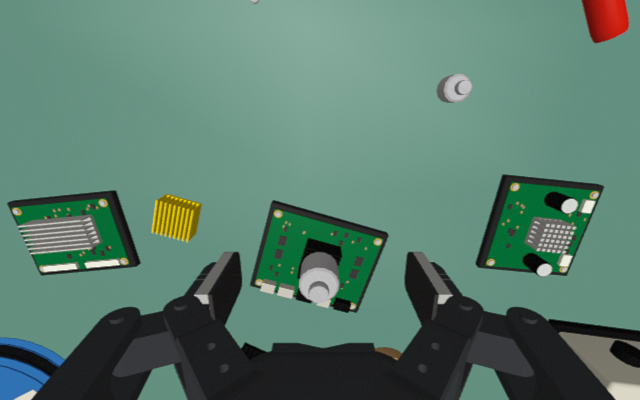

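The large weight stands centrally on the black sink (knob 636.6, 13.1). Now the small weight.

```bash
python3 -m handwheel '[[8.5,[-2,3,-1],0],[8.5,[-5,7,-4],0],[8.5,[-9.64,12.83,-10],0],[8.5,[-9.64,12.83,-10],0],[8.5,[-9.64,12.83,-10],0],[8.5,[-9.64,12.83,-10],0],[8.5,[-9.64,12.83,-10],0],[8.5,[-9.64,12.83,-10],0],[8.5,[-9.64,12.83,-10],0]]' 40
python3 -c "
from h import *
o=ctrl.get_obs();print(o['eef_pos'])"
```

```text
time: 30.98
eef_pos: [451.7, 144.9, 245.1]
tool_rot: [0.001, -0.001, 1.0, -0.0]
wrist_force: [-0.5, -0.3, -0.1]
width: 85.1
grasp_force: 0.0
[451.73363313 144.91562499 245.099005  ]
```

```bash
python3 -m handwheel '[[8.5,[0,0.05,-2],0],[8.5,[0,0.05,-4],0],[8.5,[0,0.05,-5.8],0],[8.5,[0,0.05,-6.3],0],[8.5,[0,0.05,-6.3],0],[8.5,[0,0.05,-6.3],0]]' 40
python3 -m handwheel '[[2.2,[0,0,0],0],[2.2,[0,0,0],0],[2.2,[0,0,0],0],[2.2,[0,0,0],0],[2.2,[0,0,0],0],[2.2,[0,0,0],0],[2.2,[0,0,0],0],[2.2,[0,0,0],0],[2.2,[0,0,0],0],[2.2,[0,0,0],0]]'
python3 -m handwheel '[[2.2,[0,0,1],0],[2.2,[0,0,3],0],[2.2,[0,0,6],0],[2.2,[0,0,9],0],[2.2,[0,0,9],0],[2.2,[0,0,9],0]]'
```

```text
time: 31.48
eef_pos: [451.3, 145.8, 182.5]
tool_rot: [0.0, -0.001, 1.0, -0.0]
wrist_force: [0.3, -0.4, 0.9]
width: 85.0
grasp_force: 0.0
time: 32.32
eef_pos: [450.9, 146.2, 182.2]
tool_rot: [0.0, -0.001, 1.0, 0.0]
wrist_force: [-1.1, 0.3, 10.8]
width: 23.9
grasp_force: 38.7
time: 32.82
eef_pos: [451.0, 146.1, 273.4]
tool_rot: [0.001, -0.001, 1.0, 0.0]
wrist_force: [0.5, -1.3, -2.2]
width: 24.2
grasp_force: 39.7
```

```bash
python3 -m handwheel '[[2.2,[2,1.6,0.5],0],[2.2,[5,4,0.5],0],[2.2,[15.2,12.2,0.5],0],[2.2,[15.2,12.2,0.5],0],[2.2,[15.2,12.2,0.5],0],[2.2,[15.2,12.2,0.5],0],[2.2,[15.2,12.2,0.5],0],[2.2,[15.2,12.2,0.5],0],[2.2,[15.2,12.2,0.5],0],[2.2,[15.2,12.2,0.5],0],[2.2,[15.2,12.2,0.5],0]]'
python3 -c "
from h import *
o=ctrl.get_obs();print(o['eef_pos'])"
```

```text
time: 33.73
eef_pos: [602.6, 267.7, 276.9]
tool_rot: [-0.0, -0.001, 1.0, -0.0]
wrist_force: [0.1, -0.8, 0.2]
width: 24.0
grasp_force: 39.7
[602.62726937 267.71724737 276.89632328]
```

```bash
python3 -m handwheel '[[2.2,[0,0,-1],0],[2.2,[0,0,-3],0],[2.2,[0,0,-4.8],0],[2.2,[0,0,-5.4],0],[2.2,[0,0,-5.7],0],[2.2,[0,0,-5.8],0],[2.2,[0,0,-5.8],0],[2.2,[0,0,-5.8],0]]'
python3 -m handwheel '[[2.2,[0,0,-0.05],0],[2.2,[0,0,-0.05],0]]'
```

```text
time: 34.4
eef_pos: [603.0, 268.2, 219.6]
tool_rot: [0.001, -0.001, 1.0, 0.0]
wrist_force: [-0.2, 0.5, -0.5]
width: 24.0
grasp_force: 39.7
time: 34.57
eef_pos: [603.0, 268.2, 218.8]
tool_rot: [0.0, -0.001, 1.0, 0.0]
wrist_force: [-0.6, 0.4, -0.6]
width: 24.1
grasp_force: 39.7
```

```bash
python3 -m handwheel '[[2.2,[-0.04,-0.03,-0.03],0],[2.2,[-0.04,-0.03,-0.07],0],[2.2,[-0.04,-0.03,-0.1],0],[2.2,[-0.04,-0.03,-0.1],0]]'
python3 -m handwheel '[[2.2,[0,0,-0.05],0],[2.2,[0,0,-0.05],0]]'
python3 -m handwheel '[[2.2,[0,0,-0.04],0],[2.2,[0,0,-0.04],0]]'
```

```text
time: 34.9
eef_pos: [602.5, 267.9, 217.4]
tool_rot: [0.0, -0.001, 1.0, -0.0]
wrist_force: [0.2, -0.2, 0.7]
width: 24.0
grasp_force: 39.9
time: 35.07
eef_pos: [602.6, 267.9, 217.3]
tool_rot: [0.0, -0.001, 1.0, 0.0]
wrist_force: [-2.1, -1.6, 7.5]
width: 23.7
grasp_force: 40.6
time: 35.23
eef_pos: [602.7, 267.9, 217.3]
tool_rot: [0.001, -0.001, 1.0, 0.0]
wrist_force: [-3.1, -1.8, 12.0]
width: 23.8
grasp_force: 41.1
```

```bash
python3 -m handwheel '[[2.9,[0,0,0],0],[3.5,[0,0,0],0],[5.5,[0,0,0],0],[5.5,[0,0,0],0],[5.5,[0,0,0],0],[8.5,[0,0,3],0],[8.5,[0,0,6],0],[8.5,[0,0,10],0],[8.5,[-9,-3,14],0],[8.5,[-9,-3,14],0],[8.5,[-9,-3,14],0],[8.5,[-9,-3,14],0]]'
python3 -m handwheel '[[8.5,[0,0,0],0],[8.5,[0,0,0],0]]'
python3 - <<'E'
from m import *
snap('wrist','A3');o=ctrl.get_obs();print(o['eef_pos'])
cal,im,d=load('A3')
for p,b,r in(([603.2,267.6,71],3,20),([603.2,267.6,57],2,20),([636.8,13,87],3,30)):
    u,v=proj(cal,p).astype(int);top('A3',u,v,p[2],r,b)
E
```

```text
time: 36.23
eef_pos: [510.1, 237.2, 358.8]
tool_rot: [0.001, -0.002, 1.0, 0.0]
wrist_force: [0.5, 0.9, 0.4]
width: 85.3
grasp_force: 0.0
time: 36.4
eef_pos: [512.9, 238.0, 356.2]
tool_rot: [0.0, -0.001, 1.0, -0.0]
wrist_force: [0.7, -0.2, 0.5]
width: 84.9
grasp_force: 0.0
[512.98940205 237.9937917  355.84155691]
A3 (np.int64(351), np.int64(279)) top depth (array([602.4, 267.7]), array([11.8, 12.4]), 34.5) n 111 zmax 71.7 bench 0.9
A3 (np.int64(349), np.int64(271)) top depth (array([601.1, 267.3]), array([22.4, 25. ]), 16.8) n 245 zmax 71.7 bench 0.9
A3 (np.int64(100), np.int64(316)) top depth (array([632.9,  11.6]), array([11.1, 20.2]), 36.2) n 163 zmax 258.6 bench 0.7
```

View pics/A3.png

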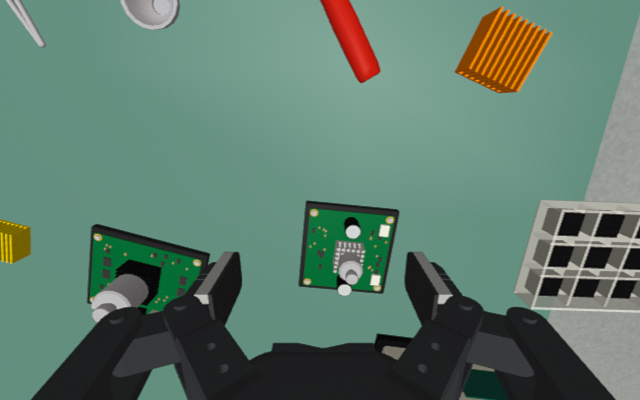

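The small weight stands on the pin-fin sink within 1 mm of centre (knob 602.4, 267.7; chip 603.2, 267.6), and the large weight is still standing on the black sink at (125,290). The arm is clear, so I hand in.

```bash
python3 -c "
from station import ctrl
print(ctrl.sign_off())"
```

```text
the job is handed in; nothing more can be done
None
```

The job is done and handed in at about 36 s: camera checks put all three heat sinks and both weights within about 1 mm of centre, and the solvent bottle was still upright when last seen; the judge's verdict was not shown.

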